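# Draw the panel support out one hole

## Robot

A 6-joint arm with a two-finger parallel gripper is mounted at the origin on the work surface. World frame = base frame: x ahead of the robot, y to its left, z up, the work surface at z = 0. Lengths are in m, angles in rad, forces in N, time in s.
With the tool pointing down it reaches from about 0.425 to 0.95 m from the base axis. Payload 3.5 kg.
Tool frame: the origin (TCP) lies at the very end of the fingers, on their centre line; the grasp point (between the pads) lies 19 mm behind it; z points along the fingers, y is the line along which they close (so a half turn about z gives the same grasp; the last joint's range is limited). The gripper opens to 85 mm and grips with 20 to 120 N. Pads are 22 mm wide; open, the fingers measure 114 mm over their backs; the gripper's body (76 mm by 85 mm) begins 54 mm behind the grasp point. The pads swing forward as they close: fully open they stand 13 mm farther back than shut.
Start: joints at [1.163, 0.286, 1.577, -0, 1.279, -0.15], TCP at [0.172, 0.653, 0.231] pointing down, gripper open.
Joint ranges: [-2.77, 2.77], [-0.9, 2.22], [0.21, 2.48], [-1.53, 4.67], [0.24, 2.81], [-2.84, 2.84]. Speed limits (rad/s): [2.79, 2.79, 3.14, 3.14, 3.14, 3.14].

## Interface

Orientations are given as a unit quaternion [x, y, z, w].
In Python, from plant import ctrl gives the robot as it stands.
- The arm moves only by the tool carry_out, never from a script. Its argument "deltas" is one flat list of numbers, 6 for each row, row after row: the shift along the tool's x, y, z in m, then the turn, a rotation vector about the tool's x, y, z in rad. A call has 1 to 5 rows; each row is the pose to reach, as a shift and turn from the pose commanded when the call began, along the tool's axes at that moment; what a row does not reach only later rows make up. A row lasts 1/8 s, in which the tool goes at most 62.5 mm and 10.7 degrees, less where a joint would pass 70% of its speed; a pose out of reach is approached as far as the arm can. A call with a gripper value outside its range is refused whole. "grip" is the opening in per cent of the stroke, from 0 (shut) to 100 (fully open), set as the call begins (left out, the last holds). The fingers move at their own pace and stop on an object; "grip_force" is the grip in N (left out, the last holds). Time passes only in rows, so rows that repeat a pose let the fingers close. It gives the time, the measured TCP pose, the force, the opening and the grip force at its end, in the units of the state.
- ctrl.get_state(): the state, without advancing time (a new reading comes with each control period).
- ctrl.read_camera(name): name is "side" or "top"; returns (picture, depth): 420x560x3 uint8, red, green, blue; 420x560 float32, m along the optical axis (not along the pixel's ray), 0 where there is no reading.
- ctrl.camera_model(name): a dict with "intrinsics" (3x3 intrinsics, pixels), "k1" (the pictures are not rectified: a ray, as slopes to the right and down, at radius r is drawn at 1 + k1 r^2 times it, then the intrinsics apply), "extrinsics" (4x4, takes a point from world to camera coordinates). Camera axes: x right, y down, z forward; pixel columns grow to the right and rows downward; lengths in m; the calibration is good to about 2 mm. A picture is of the moment at which its call begins. camera_model takes no time and is no camera call.
- ctrl.sign_off(): hands the job in; it is judged then, once.
Trained networks look in the newest picture that a camera, given by its name, has taken for a name from the list of things; names that differ only in an ending like _2 or _b are one class to them, and where a whole thing is asked for, a point or a joint stands for the part that bears it (a point fixed in the world has none). Each returns a list of dicts, best first, with "score" (0 to 1); they miss things now and then, are a little off and sometimes report something else, mostly with a low value. They report only what shows in the picture. A call takes as long as a camera call.
- ctrl.find_in(camera, query): "uv" ([column, row] in pixels, amid what is visible of it).
The state is a dict: "time": time; "qpos": joint angles; "dq": joint speeds; "joint_efforts": joint torques, N m; "eef_pos": TCP position; "tcp_rot": TCP orientation; "contact_force": force on the tool from outside, world axes, zero at the start; "wrist_torque": the same for the moment, N m; "opening": opening from 0.0 (shut) to 1.0 (fully open); "finger_force": force on a finger pad.
Only numpy, scipy, OpenCV 4.12 (cv2) and the standard library are available. Lean on these libraries where they do the work, as an engineer would, in place of code of your own. Each camera call takes 0.05 s, during which the arm holds its last target. There are 200 camera calls.

## Task

Lift the hinged cover of the extending panel support fully open until it rests back on its stop. Then pull up the black lock plunger, slide the section out by one hole, so that its rubber-topped rest ends 40 mm further from the housing, and let the pin go fully home in that next hole. Finish while still holding the plunger knob in the gripper with the pin home; leave the other things on the bench where they are.

Things in the scene. Friction and masses are not known exactly. Their poses are not given: they have to be found in the camera images.
- support: extending panel support, fixed to the bench: grey housing 210 x 136 mm, walls 52 mm high, with a 24 mm wide steel rail along x, top at 40 mm. Origin on the bench on the rail's middle line; x runs along the rail, out of the open end where the rubber-topped rest stands; y to the cover's hinge; z up. 13 mm square holes in the rail at x -60, -20, +20, +60 mm: the pin starts in -20 and belongs in +20
- cover_handle (a point): centre of the cover's handle: round steel bar 12 mm thick, 100 mm long along support x, 42 mm above the cover's top plate, with room under it. It turns with the cover. Shut: support x -5, y -50, z 144 mm; on the stop: y +180, z 152 mm. Hinge axis along support x at y +68, z 52 mm; shut, the bar lies 118 mm in -y and 92 mm in +z from the axis
- cover (a joint): hinge of the grey sheet-steel cover, a hood 200 x 136 x 50 mm of about 0.4 kg over the plunger: 0 shut, grows as its -y edge lifts and swings over to +y, 1.75 rad on its stop, leaning back. It falls shut below about 1 rad and open beyond that; no latch
- plunger_knob (a point): centre of the plunger's black knob, an upright cylinder 28 mm in diameter, 26 mm high, under the cover, riding on the sliding section. Pin home: 75 mm above the bench. Below it a boss of 20 mm diameter up to 58 mm and the section's collar (44 x 50 mm) up to 49 mm
- plunger (a joint): height of the lock plunger: 0 = pin fully home in a hole, 0.020 m = upper stop. The 9 mm round-ended pin reaches 12 mm into the rail, so it is clear above 0.012. A spring pushes it down with 3 N at 0, 6 N at the top; let go between holes it rests on the rail at about 0.012
- section (a joint): travel of the sliding section (dark collar with the plunger, two steel bars and, outside the housing, a short tube with the rubber-topped rest): 0 at the start hole, + outwards along support x, 0.040 m at the next hole. Rubs with about 2 N; pin in a hole: locked but for 2 mm of play either way
- hammer: bystander: hammer lying beside the support; origin near its middle on the bench
- punch_a: bystander: dark steel punch, 105 mm long, 9 mm thick, lying close to the housing's -y wall
- punch_b: bystander: the same kind of punch, lying on the hinge side; the open cover passes above it
- anvil_block: bystander: steel block 60 x 60 x 30 mm on the hinge side; the open cover passes above it
- jar: bystander: glass jar 68 mm wide, 95 mm high
- tin_cup: bystander: metal cup 72 mm wide, 80 mm high
- lead_ring: bystander: dark metal ring 90 mm wide, 18 mm high

How it is judged:
On the way, in this order (a step that is already met when the one before it is completed fails the run):
1. the cover is open on its stop (value of joint cover above 1.68 rad), for 0.2 s.
2. the plunger is pulled clear of the start hole (value of joint plunger above 0.012 m and value of joint section below 0.02 m), for 0.1 s.
3. the pin is home in the next hole (value of joint section between 0.035 and 0.045 m and value of joint plunger below 0.003 m), for 0.2 s.
At the end, for the whole second after the job is handed in: Cover open on its stop (within 4 degrees), the section at the next hole out (40 mm, within 5 mm) with the pin home (within 3 mm), the gripper's fingers still holding the plunger with more than 2 N, and every bystander within 30 mm of where it was (all of step 3 and value of joint cover above 1.68 rad and contact force between the fingers and plunger above 2 N and distance of each of hammer, punch_a, punch_b, anvil_block, jar, tin_cup, lead_ring from where it was at the start of the episode below 0.03 m); the arm keeps its last pose, push and grip.
It fails at once if a bystander is knocked away (more than 30 mm) (distance of any of hammer, punch_a, punch_b, anvil_block, jar, tin_cup, lead_ring from where it was at the start of the episode above 0.03 m).
It also fails if it takes over 54 s, if anything falls off the work surface, if the arm or the gripper's body presses on something with over 40 N, if the wrist force passes 120 N, or if a joint passes its speed limit or range.

## Working session

There is one attempt and no reset: what is moved stays moved. The work goes in short steps, Python scripts to look and compute and a tool call to move; the robot and the scene stay as the last step left them, time stands still between calls to the robot, and variables do not carry over. Pictures are saved under pics/ and viewed, at most 10 in all, crops included, and the job is handed in when it is done.

Besides the shell and the picture viewer there is one more tool, called after "Request:" by a JSON object that holds its "fn" and its "kwargs", one argument or row to a line. carry_out: Moves the arm, as the interface text tells. Its arguments: {"type":"object","properties":{"deltas":{"type":"array"},"grip":{"type":"number"},"grip_force":{"type":"number"}},"required":["deltas"]}

```bash
mkdir -p pics; ls
cat > h.py <<'E'
import numpy as np, cv2
from plant import ctrl
from scipy.spatial.transform import Rotation as R
def pts(cam,depth):
    m=ctrl.camera_model(cam); K=np.array(m["intrinsics"]); T=np.linalg.inv(np.array(m["extrinsics"]))
    h,w=depth.shape; u,v=np.meshgrid(np.arange(w),np.arange(h))
    d=np.array([m["k1"],0,0,0,0],float)
    p=cv2.undistortPoints(np.stack([u,v],-1).reshape(-1,1,2).astype(np.float64),K,d).reshape(h,w,2)
    P=np.concatenate([p*depth[...,None],depth[...,None]],-1)
    return P@T[:3,:3].T+T[:3,3]
def proj(cam,X):
    m=ctrl.camera_model(cam); E=np.array(m["extrinsics"])
    return cv2.projectPoints(np.array(X,float).reshape(-1,1,3),cv2.Rodrigues(E[:3,:3])[0],E[:3,3],np.array(m["intrinsics"]),np.array([m["k1"],0,0,0,0],float))[0].reshape(-1,2)
def look(cam,name=None):
    im,d=ctrl.read_camera(cam)
    if name: cv2.imwrite(f"pics/{name}.png",im[...,::-1])
    return im,d,pts(cam,d)
E
python3 - <<'E'
from h import *
s=ctrl.get_state(); print(s)
for c in ("top","side"):
    im,d,P=look(c,c+"0"); np.save(f"P_{c}.npy",P); np.save(f"d_{c}.npy",d)
    print(c,np.linalg.inv(np.array(ctrl.camera_model(c)["extrinsics"]))[:3,3].round(2))
    for q in ("cover_handle","support","cover","section","hammer"):
        for f in ctrl.find_in(c,q)[:2]:
            u,v=np.round(f["uv"]).astype(int); print(q,f["uv"],f["score"],P[v,u].round(3),d[v,u])
im=np.hstack([cv2.imread("pics/top0.png"),cv2.imread("pics/side0.png")])
print(im.shape)
E
```

```text
pics
{'time': 0.0, 'qpos': array([ 1.16301227e+00,  2.87159275e-01,  1.57817221e+00, -5.12206114e-05,
        1.27859926e+00, -1.49932474e-01]), 'dq': array([-0.00116242,  0.00045927,  0.000491  ,  0.00019116, -0.00033788,
        0.00111804]), 'joint_efforts': array([ 2.53827766e-04, -4.05986416e+01, -2.92622441e+01, -1.39540898e-04,
        5.99164676e-03, -6.66485363e-06]), 'eef_pos': array([0.17180352, 0.6520911 , 0.22995403]), 'tcp_rot': array([ 1.28561490e-01,  9.91700850e-01, -1.13063348e-03, -2.98220148e-04]), 'contact_force': array([-0.38323247, -0.45819171, -0.44682244]), 'wrist_torque': array([0.01590313, 0.0393082 , 0.01070845]), 'finger_force': 0.0, 'opening': 0.9973392172302648}
top [0.4  0.03 1.08]
cover_handle [289.5, 235.7] 0.74 [0.451 0.044 0.011] 1.0701296
cover_handle [351.4, 212.8] 0.62 [ 0.499 -0.105  0.105] 0.9810733
support [346.8, 208.0] 0.58 [ 0.511 -0.096  0.103] 0.98459125
cover [347.2, 213.0] 0.66 [ 0.499 -0.095  0.104] 0.98284715
section [337.1, 153.5] 0.83 [ 0.647 -0.077  0.096] 1.0079665
hammer [416.2, 202.5] 0.78 [ 0.532 -0.288  0.025] 1.0627607
side [ 0.42 -0.9   0.63]
cover_handle [278.1, 250.1] 0.57 [ 0.499 -0.138  0.1  ] 0.9292345
support [283.1, 259.2] 0.73 [ 0.505 -0.173  0.102] 0.8982856
cover [278.0, 251.3] 0.64 [ 0.498 -0.144  0.102] 0.92308235
section [341.7, 242.9] 0.9 [ 0.644 -0.108  0.083] 0.9776749
hammer [309.4, 326.6] 0.57 [ 0.539 -0.291  0.025] 0.8370691
hammer [302.2, 309.2] 0.37 [ 0.537 -0.219  0.005] 0.9096725
(420, 1120, 3)
```

View pics/top0.png

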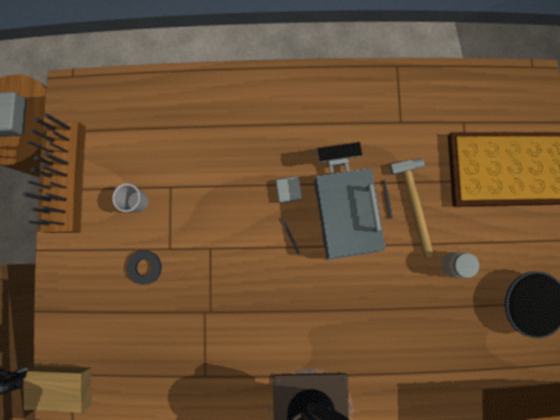

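View pics/side0.png

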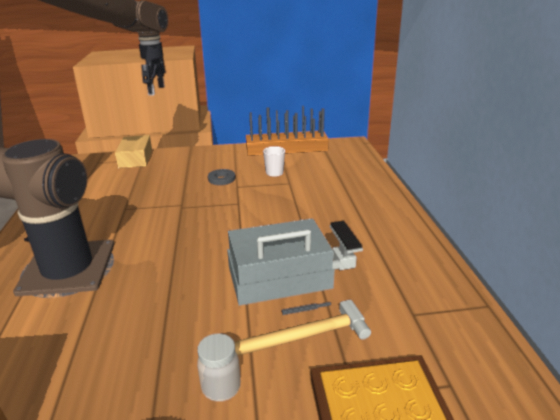

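The pictures show the grey cover centred near (350,213) in the top view. Its handle is on the right at (375,208) and the rest is at the top (338,153). The hinge is on the left, towards world +y, with anvil (288,189) and punch_b (290,236). Next I'll fit the support's pose from the depth points.

Run:
```python
from h import *
A=[]
for c in ("top","side"):
    P=np.load(f"P_{c}.npy").reshape(-1,3)
    m=(P[:,0]>.35)&(P[:,0]<.64)&(P[:,1]>-.23)&(P[:,1]<.03)
    t=P[m&(P[:,2]>.09)&(P[:,2]<.112)]; hd=P[m&(P[:,2]>.135)&(P[:,2]<.165)]
    r=cv2.minAreaRect(t[:,:2].astype(np.float32)*1000); print(c,len(t),r,np.median(t[:,2]))
    c0=hd.mean(0); w,V=np.linalg.eigh(np.cov(hd[:,:2].T)); 
    e=V[:,1]*np.sign(V[0,1]); s=(hd[:,:2]-c0[:2])@e
    print("handle",len(hd),c0.round(4),np.degrees(np.arctan2(e[1],e[0])),s.min(),s.max(),np.percentile(hd[:,2],[5,50,95]))
    print((c0[:2]+e*(s.min()+s.max())/2).round(4))
```

```text
top 4423 ((523.8419189453125, -100.81040954589844), (246.8148651123047, 135.0030059814453), 7.433585166931152) 0.10312750829567652
handle 258 [ 0.5061 -0.1516  0.1495] 7.455635261084667 -0.05459712432484484 0.0552637147568533 [0.14494083 0.14980429 0.15301751]
[ 0.5064 -0.1516]
side 3302 ((524.7166748046875, -101.0570068359375), (244.36001586914062, 140.65931701660156), 8.065258979797363) 0.10144976358700408
handle 341 [ 0.5086 -0.1566  0.1457] 7.3595787655701335 -0.053931370350852215 0.05648189570761272 [0.13864433 0.14653487 0.1502438 ]
[ 0.5099 -0.1564]
```

```bash
cat >> h.py <<'E'
yaw=np.radians(7.4); O=np.array([.506,-.102,0])
S=R.from_euler('z',yaw).as_matrix()
# tool down, closing (tool y) along support +y
D=np.stack([-S[:,0],S[:,1],[0,0,-1]],1)
def W(p): return O+S@np.array(p)
def tilt(phi): return R.from_rotvec(-phi*S[:,0]).as_matrix()@D
def bar(th):
    a=np.arctan2(92,-118)-th; r=np.hypot(118,92)/1000
    return W([-.005,.068+r*np.cos(a),.052+r*np.sin(a)])
def delta(p,Rt,base=None):
    "tool-frame shift and turn to TCP pose; base=(pos,R) else the measured pose"
    if base is None:
        s=ctrl.get_state(); base=(s["eef_pos"],R.from_quat(s["tcp_rot"]).as_matrix())
    b,B=base
    return np.r_[B.T@(np.array(p)-b),R.from_matrix(B.T@Rt).as_rotvec()].round(4)
E
python3 - <<'E'
from h import *
print(delta([.45,.30,.27],D)); 
b=([.45,.30,.27],D); print(delta(bar(0)+[0,0,.10],D,b)); print(bar(0))
P=np.load("P_top.npy")
for u,v in((127,198),(143,267),(288,189),(290,236)): print(P[v,u].round(3))
E
```

```text
[-3.587e-01 -2.702e-01 -3.870e-02  1.000e-04 -0.000e+00 -3.870e-01]
[ 0.0012 -0.4559  0.026   0.      0.      0.    ]
[ 0.50748142 -0.15222754  0.144     ]
[0.561 0.48  0.013]
[ 0.376  0.438 -0.002]
[0.572 0.046 0.036]
[0.451 0.044 0.011]
```

Request:
{"fn": "carry_out", "kwargs": {
  "deltas": [-0.04,-0.03,-0.01,0,0,-0.05,-0.08,-0.06,-0.02,0,0,-0.1,-0.12,-0.09,-0.03,0,0,-0.2,-0.16,-0.12,-0.04,0,0,-0.3,-0.2,-0.15,-0.04,0,0,-0.387],
  "grip": 60,
  "grip_force": 30
}}

```text
time: 1.23
eef_pos: [0.3284, 0.4557, 0.2729]
tcp_rot: [-0.066, 0.998, 0.001, 0.001]
contact_force: [0.4, 1.1, -0.5]
opening: 0.601
finger_force: 0.0
```

Run:
```python
from h import *
print(delta([.45,.30,.27],D)); s=ctrl.get_state(); print(s["time"],s["eef_pos"],s["qpos"],s["opening"])
```

```text
[-0.1    -0.1704  0.0028  0.0017  0.0024  0.0033]
1.225 [0.3284069  0.45574204 0.27286599] [ 7.65813555e-01  4.82860364e-03  1.81511547e+00 -7.95616798e-05
  1.31874044e+00 -9.37378363e-01] 0.6007612216577588
```

Request:
{"fn": "carry_out", "kwargs": {
  "deltas": [-0.035,-0.045,0,0,0,0,-0.065,-0.095,0,0,0,0,-0.085,-0.15,0,0,0,0,-0.1,-0.21,0,0,0,0,-0.1,-0.27,0,0,0,0]
}}

```text
time: 1.85
eef_pos: [0.4621, 0.1998, 0.2717]
tcp_rot: [-0.064, 0.998, -0.0, 0.001]
contact_force: [-0.3, -0.6, 0.6]
opening: 0.598
finger_force: 0.0
```

Request:
{"fn": "carry_out", "kwargs": {
  "deltas": [0,-0.06,0,0,0,0,0,-0.12,0,0,0,0,0,-0.18,0,0,0,0,0,-0.24,0.01,0,0,0,0,-0.3,0.02,0,0,0]
}}

```text
time: 2.48
eef_pos: [0.4999, -0.0978, 0.2518]
tcp_rot: [-0.064, 0.998, -0.0, 0.001]
contact_force: [0.6, 0.2, 0.4]
opening: 0.6
finger_force: 0.0
```

Run:
```python
from h import *
s=ctrl.get_state(); print(s["time"],s["eef_pos"],s["qpos"],s["opening"],s["contact_force"])
print(delta(bar(0)+[0,0,-.017],D))
```

```text
2.475 [ 0.49993541 -0.09775303  0.25177026] [-3.92602275e-01 -1.01841162e-01  1.95617203e+00  2.36765412e-04
  1.28542748e+00 -2.09247787e+00] 0.5997853423431492 [0.62649241 0.19378644 0.44495588]
[-3.000e-04 -5.490e-02  1.248e-01 -7.000e-04  1.700e-03 -1.000e-04]
```

Request:
{"fn": "carry_out", "kwargs": {
  "deltas": [0,-0.055,0,0,0,0,0,-0.055,0.05,0,0,0,0,-0.055,0.09,0,0,0,0,-0.055,0.125,0,0,0,0,-0.055,0.125,0,0,0]
}}

```text
time: 3.1
eef_pos: [0.5047, -0.1492, 0.1233]
tcp_rot: [-0.064, 0.998, 0.002, -0.003]
contact_force: [-0.1, -0.6, -0.5]
opening: 0.6
finger_force: 0.0
```

Run:
```python
from h import *
im,d,P=look("side"); cv2.imwrite("pics/s1.png",cv2.resize(im[150:350,150:420,::-1],None,fx=2.9,fy=2.9))
s=ctrl.get_state(); print(s["eef_pos"],s["contact_force"],delta(bar(0)+[0,0,-.017],D))
```

```text
[ 0.50634487 -0.14998373  0.12574651] [ 0.090393   -0.9729507   0.93367525] [-0.0008 -0.0024 -0.0013  0.0013 -0.0019  0.    ]
```

View pics/s1.png

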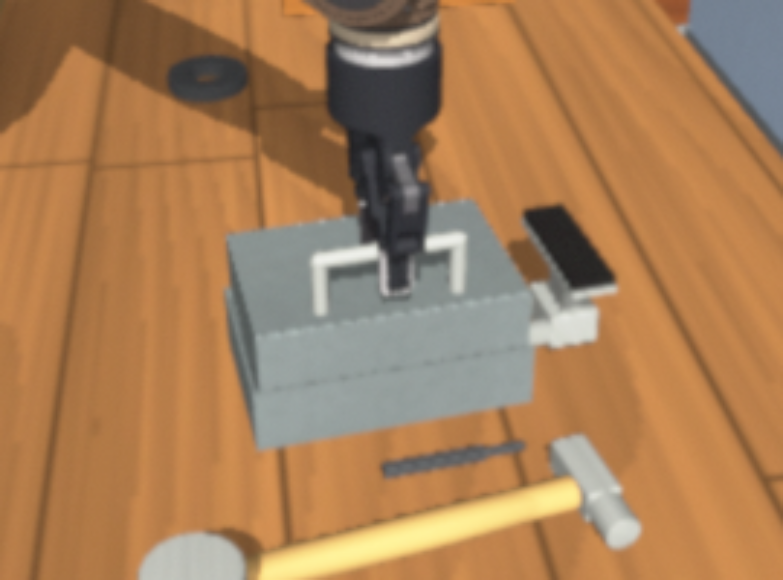

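The near finger stands in front of the bar at crop (400,265), and the other is behind it, so the fingers straddle the bar centrally. I'll close now.

Request:
{"fn": "carry_out", "kwargs": {
  "deltas": [0,-0.002,0,0,0,0,0,-0.002,0,0,0,0,0,-0.002,0,0,0,0,0,-0.002,0,0,0,0,0,-0.002,0,0,0,0],
  "grip": 0,
  "grip_force": 30
}}

```text
time: 3.78
eef_pos: [0.5083, -0.1523, 0.1285]
tcp_rot: [-0.065, 0.998, -0.0, 0.001]
contact_force: [-0.2, 2.2, 6.1]
opening: 0.125
finger_force: 29.5
```

Run:
```python
from h import *
s=ctrl.get_state(); print(s["eef_pos"],s["contact_force"],s["opening"],s["finger_force"])
B=(bar(0)+.018*D[:,2],D); n=15
np.set_printoptions(suppress=True)
b=B
for i in range(1,n+1):
    th=1.76*i/n; Rt=tilt(th*.55); t=(bar(th)+.018*Rt[:,2],Rt)
    print(i,round(th,2),delta(*t,b).round(3).tolist(), t[0].round(3))
    if i%5==0: b=t
```

```text
[ 0.50831295 -0.15231132  0.12847404] [-0.2018751   2.15587528  6.13608902] 0.12538620415276136 29.52261596918106
1 0.12 [0.0, 0.01, -0.013, 0.064, -0.0, 0.0] [ 0.506 -0.142  0.139]
2 0.23 [-0.0, 0.022, -0.025, 0.129, 0.0, -0.0] [ 0.505 -0.13   0.151]
3 0.35 [-0.0, 0.036, -0.035, 0.194, 0.0, 0.0] [ 0.503 -0.117  0.161]
4 0.47 [0.0, 0.05, -0.044, 0.258, 0.0, 0.0] [ 0.501 -0.103  0.17 ]
5 0.59 [-0.0, 0.065, -0.051, 0.323, 0.0, -0.0] [ 0.499 -0.088  0.177]
6 0.7 [0.0, 0.014, -0.01, 0.064, 0.0, 0.0] [ 0.497 -0.072  0.182]
7 0.82 [0.0, 0.028, -0.018, 0.129, -0.0, -0.0] [ 0.495 -0.056  0.185]
8 0.94 [0.0, 0.043, -0.024, 0.194, 0.0, 0.0] [ 0.493 -0.04   0.186]
9 1.06 [0.0, 0.059, -0.028, 0.258, 0.0, 0.0] [ 0.491 -0.023  0.185]
10 1.17 [0.0, 0.076, -0.031, 0.323, 0.0, 0.0] [ 0.489 -0.007  0.182]
11 1.29 [0.0, 0.016, -0.006, 0.064, -0.0, 0.0] [0.487 0.008 0.177]
12 1.41 [0.0, 0.032, -0.009, 0.129, -0.0, -0.0] [0.485 0.023 0.17 ]
13 1.53 [0.0, 0.048, -0.011, 0.194, -0.0, 0.0] [0.483 0.037 0.162]
14 1.64 [0.0, 0.064, -0.011, 0.258, -0.0, 0.0] [0.481 0.05  0.152]
15 1.76 [-0.0, 0.08, -0.008, 0.323, -0.0, 0.0] [0.48  0.062 0.14 ]
```

Request:
{"fn": "carry_out", "kwargs": {
  "deltas": [0,0.01,-0.013,0.064,0,0,0,0.022,-0.025,0.129,0,0,0,0.036,-0.035,0.194,0,0,0,0.05,-0.044,0.258,0,0,0,0.065,-0.051,0.323,0,0]
}}

```text
time: 4.4
eef_pos: [0.5, -0.0891, 0.1796]
tcp_rot: [-0.064, 0.984, -0.164, 0.012]
contact_force: [1.6, -3.4, -0.8]
opening: 0.125
finger_force: 29.4
```

Run:
```python
from h import *
np.set_printoptions(suppress=True,precision=3)
s=ctrl.get_state(); print(s["eef_pos"],s["contact_force"],s["wrist_torque"],s["opening"],s["finger_force"],s["qpos"])
th=1.76/3;Rt=tilt(th*.55);print(delta(bar(th)+.018*Rt[:,2],Rt))
```

```text
[ 0.5   -0.089  0.18 ] [ 1.616 -3.38  -0.794] [-0.378 -0.045  0.031] 0.12543343453015807 29.41533476114273 [-0.226 -0.065  2.084 -0.361  1.03  -1.754]
[ 0.001  0.002  0.002 -0.008  0.004  0.   ]
```

Tracking is good, so I'll continue.

Request:
{"fn": "carry_out", "kwargs": {
  "deltas": [0,0.014,-0.01,0.064,0,0,0,0.028,-0.018,0.129,0,0,0,0.043,-0.024,0.194,0,0,0,0.059,-0.028,0.258,0,0,0,0.076,-0.031,0.323,0,0]
}}

```text
time: 5.03
eef_pos: [0.4894, -0.0071, 0.1862]
tcp_rot: [-0.061, 0.945, -0.32, 0.022]
contact_force: [-1.4, -0.5, 4.2]
opening: 0.125
finger_force: 29.6
```

Run:
```python
from h import *
np.set_printoptions(suppress=True,precision=3)
s=ctrl.get_state(); print(s["eef_pos"],s["contact_force"],s["wrist_torque"],s["opening"],s["finger_force"],s["qpos"])
th=1.76/3*2;Rt=tilt(th*.55);print(delta(bar(th)+.018*Rt[:,2],Rt))
```

```text
[ 0.489 -0.007  0.186] [-1.366 -0.51   4.241] [-0.398  0.223 -0.162] 0.12505102481137126 29.62536245584488 [ 0.089 -0.019  2.103 -0.73   1.144 -1.267]
[ 0.001  0.003  0.003 -0.008  0.003 -0.002]
```

Request:
{"fn": "carry_out", "kwargs": {
  "deltas": [0,0.016,-0.006,0.064,0,0,0,0.032,-0.009,0.129,0,0,0,0.048,-0.011,0.194,0,0,0,0.064,-0.011,0.258,0,0,0,0.08,-0.008,0.323,0,0]
}}

```text
time: 5.65
eef_pos: [0.4804, 0.063, 0.1434]
tcp_rot: [-0.056, 0.882, -0.466, 0.032]
contact_force: [-3.8, 6.2, 5.1]
opening: 0.126
finger_force: 31.4
```

Run:
```python
from h import *
np.set_printoptions(suppress=True,precision=3)
s=ctrl.get_state(); print(s["eef_pos"],s["contact_force"],s["wrist_torque"],s["opening"],s["finger_force"],s["qpos"])
th=1.76;Rt=tilt(th*.55);print(delta(bar(th)+.018*Rt[:,2],Rt))
im,d,P=look("side","s2")
```

```text
[0.48  0.063 0.143] [-3.789  6.231  5.121] [ 0.066  0.265 -0.267] 0.12608558436968684 31.359391808509827 [ 0.34   0.218  2.063 -0.984  1.33  -0.864]
[ 0.001  0.002  0.003 -0.005  0.003 -0.003]
```

View pics/s2.png

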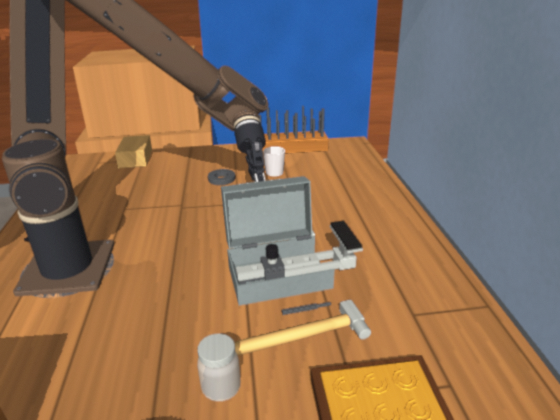

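The cover is open and the knob is visible at (272,252). I'll release the bar, opening only slightly, and back out along the tool axis.

Request:
{"fn": "carry_out", "kwargs": {
  "deltas": [0,0,0,0,0,0,0,0,0,0,0,0,0,0,-0.02,0,0,0,0,0,-0.06,0,0,0,0,0,-0.12,0,0,0],
  "grip": 30
}}

```text
time: 6.32
eef_pos: [0.4658, 0.1601, 0.2094]
tcp_rot: [-0.057, 0.883, -0.465, 0.029]
contact_force: [0.7, 0.1, -0.4]
opening: 0.299
finger_force: 0.0
```

Run:
```python
from h import *
np.set_printoptions(suppress=True,precision=3)
s=ctrl.get_state(); print(s["eef_pos"],s["contact_force"],s["opening"],s["qpos"])
im,d,P=look("side"); im2,d2,P2=look("top")
cv2.imwrite("pics/s3.png",np.hstack([cv2.resize(i[a:a+160,b:b+200,::-1],(400,320)) for i,a,b in((im,150,180),(im2,130,240))]))
for c,Q in(("side",P),("top",P2)):
    for f in ctrl.find_in(c,"plunger_knob")[:2]:
        u,v=np.round(f["uv"]).astype(int); print(c,f, Q[v,u])
        q=Q[v-12:v+12,u-12:u+12].reshape(-1,3); k=q[(q[:,2]>.066)&(q[:,2]<.1)]; print(len(k),k.mean(0),k.min(0),k.max(0))
    m=Q.reshape(-1,3); m=m[(m[:,1]>.06)&(m[:,1]<.11)&(abs(m[:,0]-.48)<.04)&(m[:,2]>.1)]; print(len(m),m.mean(0) if len(m) else 0)
print("knob model",W([-.02,0,.075]),proj("side",W([-.02,0,.075])),proj("top",W([-.02,0,.075])))
```

```text
[0.466 0.16  0.209] [ 0.711  0.107 -0.445] 0.2994928478180972 [ 0.514  0.203  1.932 -0.869  1.531 -0.901]
side {'uv': [269.9, 248.7], 'score': 0.46} [ 0.485 -0.113  0.087]
165 [ 0.488 -0.112  0.081] [ 0.476 -0.12   0.066] [ 0.501 -0.092  0.09 ]
8 [0.473 0.075 0.158]
top {'uv': [300.8, 216.4], 'score': 0.58} [0.487 0.017 0.183]<stdin>:9: RuntimeWarning: Mean of empty slice.
  ret = um.true_divide(
Traceback (most recent call last):
ValueError: zero-size array to reduction operation minimum which has no identity
```

View pics/s3.png

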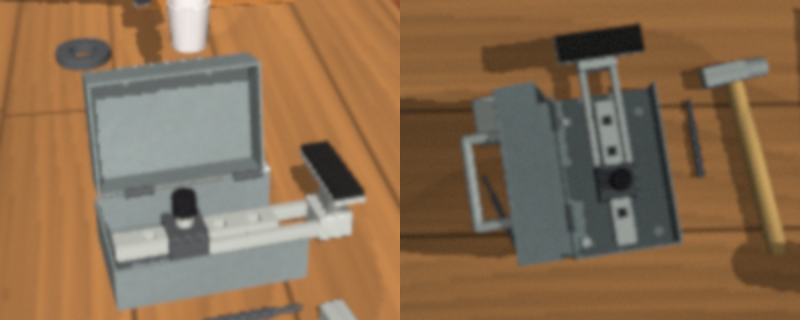

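Run:
```python
from h import *
np.set_printoptions(suppress=True,precision=4)
im,d,P=look("top"); q=P[205:235,335:365].reshape(-1,3); k=q[(q[:,2]>.08)&(q[:,2]<.1)]
print(len(k),k.mean(0),(k.min(0)+k.max(0))/2)
q=P[150:260,290:330].reshape(-1,3); print("cover top", q[:,2].max(), q[q[:,2]>.17].mean(0))
print("knob model",W([-.02,0,.075]))
p1=np.array([.470,.14,.31]); print(delta(p1,D)); print(delta(W([-.02,0,.28]),D,(p1,D)))
```

```text
102 [ 0.4857 -0.1039  0.0885] [ 0.486  -0.1039  0.0883]
cover top 1.0826711754269729 [0.4839 0.0116 0.1925]
knob model [ 0.4862 -0.1046  0.075 ]
[-0.0011 -0.0949 -0.0408 -0.9686  0.0002  0.0005]
[ 0.0155 -0.2446  0.03    0.      0.      0.    ]
```

Request:
{"fn": "carry_out", "kwargs": {
  "deltas": [0,-0.035,-0.015,-0.15,0,0,0,-0.07,-0.03,-0.32,0,0,0,-0.095,-0.041,-0.49,0,0,0,-0.095,-0.041,-0.66,0,0,0,-0.095,-0.041,-0.83,0,0],
  "grip": 60
}}

```text
time: 7.2
eef_pos: [0.4689, 0.139, 0.3101]
tcp_rot: [-0.064, 0.996, -0.067, 0.004]
contact_force: [-0.6, -0.5, -1.5]
opening: 0.6
finger_force: 0.0
```

Run:
```python
from h import *
np.set_printoptions(suppress=True,precision=4)
s=ctrl.get_state(); print(s["eef_pos"],s["contact_force"],s["qpos"])
print(delta(W([-.02,.13,.29]),D)); print(delta(W([-.02,0,.28]),D))
```

```text
[0.4689 0.139  0.3101] [-0.6392 -0.5164 -1.5104] [ 0.1493 -0.1708  1.916  -0.1356  1.4004 -1.5259]
[ 0.0141 -0.1101  0.0351 -0.1336  0.0003 -0.0015]
[ 0.0139 -0.2376  0.0623 -0.1336  0.0003 -0.0015]
```

Request:
{"fn": "carry_out", "kwargs": {
  "deltas": [0.005,-0.05,0.005,-0.134,0,0,0.014,-0.11,0.01,-0.134,0,0,0.014,-0.165,0.02,-0.134,0,0,0.014,-0.215,0.04,-0.134,0,0,0.014,-0.238,0.062,-0.134,0,0]
}}

```text
time: 7.82
eef_pos: [0.4858, -0.1075, 0.2804]
tcp_rot: [-0.062, 0.998, -0.002, -0.001]
contact_force: [0.2, -0.3, 0.2]
opening: 0.602
finger_force: 0.0
```

Run:
```python
from h import *
np.set_printoptions(suppress=True,precision=4)
s=ctrl.get_state(); print(s["eef_pos"],s["contact_force"],s["qpos"])
print(delta(W([-.02,0,.057]),D))
```

```text
[ 0.4858 -0.1075  0.2804] [ 0.1736 -0.3213  0.1789] [-0.4197 -0.1497  1.9471 -0.0048  1.343  -2.1137]
[-0.001   0.0039  0.2234 -0.0046 -0.0014 -0.0048]
```

Request:
{"fn": "carry_out", "kwargs": {
  "deltas": [0,0.002,0.06,0,0,0,0,0.002,0.12,0,0,0,0,0.002,0.17,0,0,0,0,0.002,0.2,0,0,0,0,0.002,0.222,0,0,0]
}}

```text
time: 8.45
eef_pos: [0.4838, -0.1033, 0.0565]
tcp_rot: [-0.064, 0.998, -0.001, -0.002]
contact_force: [0.3, -0.5, 0.1]
opening: 0.596
finger_force: 0.0
```

Request:
{"fn": "carry_out", "kwargs": {
  "deltas": [0,0,0,0,0,0,0,0,0,0,0,0]
}}

```text
time: 8.7
eef_pos: [0.4866, -0.1038, 0.0602]
tcp_rot: [-0.064, 0.998, -0.003, 0.0]
contact_force: [-0.1, -1.2, -0.2]
opening: 0.6
finger_force: 0.0
```

Run:
```python
from h import *
np.set_printoptions(suppress=True,precision=4)
im,d,P=look("side"); cv2.imwrite("pics/s4.png",cv2.resize(im[150:310,180:380,::-1],(800,600)))
s=ctrl.get_state(); print(s["eef_pos"],s["contact_force"],s["opening"]); print(delta(W([-.02,0,.057]),D))
```

```text
[ 0.4871 -0.1039  0.0608] [ 0.0004 -0.2123  0.7301] 0.5993979822276496
[ 0.001  -0.0005  0.0038 -0.0058  0.0013 -0.0007]
```

View pics/s4.png

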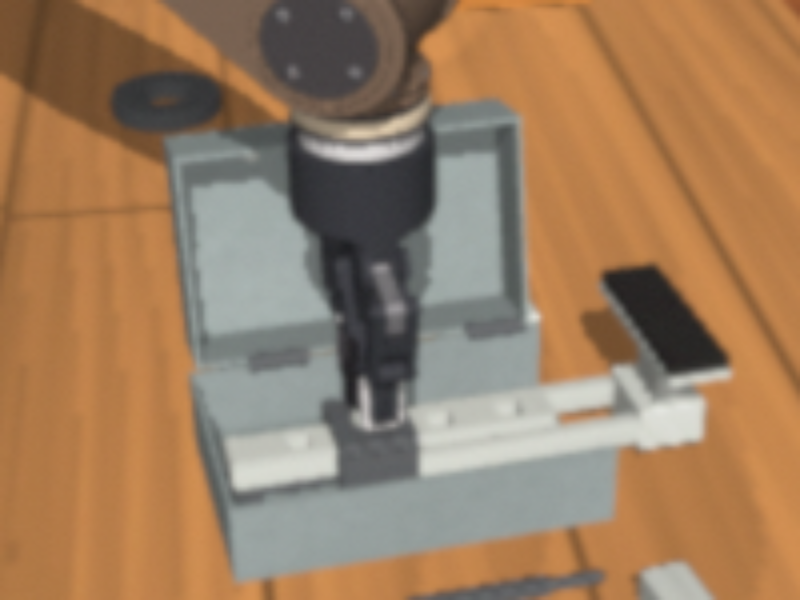

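The fingers sit around the knob just above the collar, at crop (380,400). I'll grip it.

Request:
{"fn": "carry_out", "kwargs": {
  "deltas": [0,0,0.002,0,0,0,0,0,0.002,0,0,0,0,0,0.002,0,0,0,0,0,0.002,0,0,0],
  "grip": 0,
  "grip_force": 60
}}

```text
time: 9.25
eef_pos: [0.4878, -0.1045, 0.0591]
tcp_rot: [-0.065, 0.998, -0.004, 0.001]
contact_force: [-0.6, -5.4, 5.7]
opening: 0.307
finger_force: 59.5
```

Request:
{"fn": "carry_out", "kwargs": {
  "deltas": [0,0,-0.006,0,0,0,0,0,-0.012,0,0,0,0,0,-0.017,0,0,0,0,0,-0.017,0,0,0]
}}

```text
time: 9.75
eef_pos: [0.487, -0.1045, 0.0742]
tcp_rot: [-0.065, 0.998, -0.004, 0.001]
contact_force: [2.6, -7.8, -5.7]
opening: 0.308
finger_force: 59.4
```

Run:
```python
from h import *
np.set_printoptions(suppress=True,precision=4)
s=ctrl.get_state(); print(s["eef_pos"],s["contact_force"],s["opening"],s["finger_force"]); print(S.T@(s["eef_pos"]-O))
im,d,P=look("side"); cv2.imwrite("pics/s5.png",cv2.resize(im[150:310,180:380,::-1],(800,600)))
```

```text
[ 0.487  -0.1045  0.0742] [ 2.6386 -7.8399 -5.741 ] 0.30756654685788787 59.35853719711304
[-0.0192 -0.      0.0742]
```

View pics/s5.png

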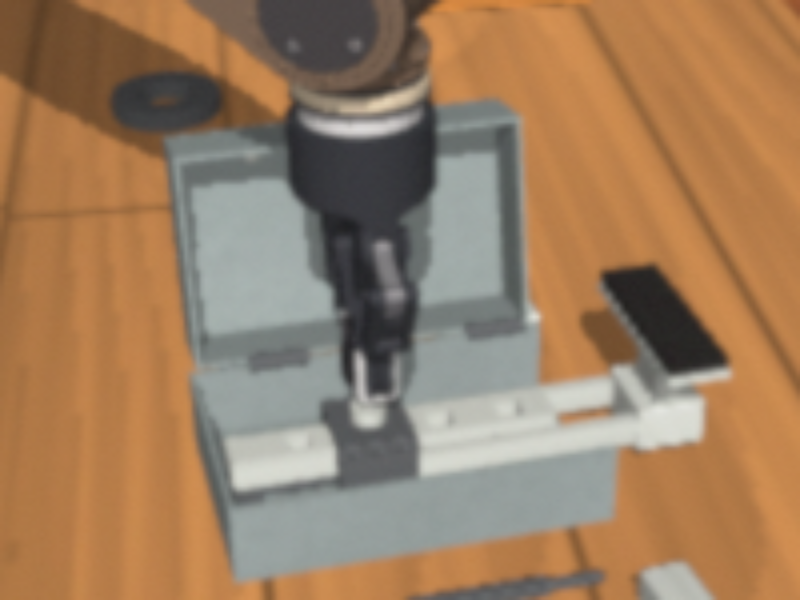

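The knob is lifted about 15 mm, and the wrist reads a spring pull of about 5.7 N. Now I'll slide it outwards, which is tool -x.

Request:
{"fn": "carry_out", "kwargs": {
  "deltas": [-0.01,0,-0.001,0,0,0,-0.02,0,-0.001,0,0,0,-0.03,0,-0.001,0,0,0,-0.04,0,-0.001,0,0,0,-0.04,0,-0.001,0,0,0]
}}

```text
time: 10.42
eef_pos: [0.5262, -0.0993, 0.0742]
tcp_rot: [-0.065, 0.998, -0.004, -0.0]
contact_force: [1.5, -8.8, -6.6]
opening: 0.308
finger_force: 59.4
```

Run:
```python
from h import *
np.set_printoptions(suppress=True,precision=4)
s=ctrl.get_state(); print(s["eef_pos"],s["contact_force"],s["opening"],s["finger_force"]); print(S.T@(s["eef_pos"]-O))
P0=np.load("P_top.npy"); im,d,P=look("top")
f=lambda P:(lambda q:q[(q[:,2]>.085)&(q[:,2]<.105)&(q[:,0]>.61)&(abs(q[:,1]+.08)<.06)])(P.reshape(-1,3))
for Q in(P0,P):
    q=f(Q)@S; print(len(q),q.mean(0),q.min(0),q.max(0))
```

```text
[ 0.5262 -0.0993  0.0742] [ 1.5071 -8.8137 -6.6328] 0.30783176658165945 59.354183077812195
[0.0204 0.     0.0742]
633 [ 0.6379 -0.1665  0.094 ] [ 0.6205 -0.2207  0.085 ] [ 0.657  -0.113   0.1002]
632 [ 0.6771 -0.1668  0.0938] [ 0.6596 -0.2214  0.0852] [ 0.6964 -0.1135  0.0994]
```

Request:
{"fn": "carry_out", "kwargs": {
  "deltas": [-0.0005,0,0.006,0,0,0,-0.0005,0,0.012,0,0,0,-0.0005,0,0.018,0,0,0,-0.0005,0,0.018,0,0,0,-0.0005,0,0.018,0,0,0]
}}

```text
time: 11.1
eef_pos: [0.5283, -0.0992, 0.0592]
tcp_rot: [-0.065, 0.998, -0.004, 0.002]
contact_force: [0.2, -5.6, 3.9]
opening: 0.307
finger_force: 60.6
```

Run:
```python
from h import *
np.set_printoptions(suppress=True,precision=4)
s=ctrl.get_state(); print(s["eef_pos"],s["contact_force"],s["opening"],s["finger_force"]); print(S.T@(s["eef_pos"]-O))
P0=np.load("P_top.npy"); im,d,P=look("top")
f=lambda P:(lambda q:q[(q[:,2]>.085)&(q[:,2]<.105)&(q[:,0]>.61)&(abs(q[:,1]+.08)<.06)])(P.reshape(-1,3))
for Q in(P0,P):
    q=f(Q)@S; print(len(q),q.mean(0))
im2,_,P2=look("side")
cv2.imwrite("pics/s6.png",np.hstack([cv2.resize(i[a:a+160,b:b+200,::-1],(400,320)) for i,a,b in((im2,150,180),(im,130,240))]))
```

```text
[ 0.5283 -0.0992  0.0592] [ 0.2165 -5.558   3.928 ] 0.3069255051415731 60.608986616134644
[ 0.0225 -0.0001  0.0592]
633 [ 0.6379 -0.1665  0.094 ]
632 [ 0.6792 -0.1665  0.0939]
```

View pics/s6.png

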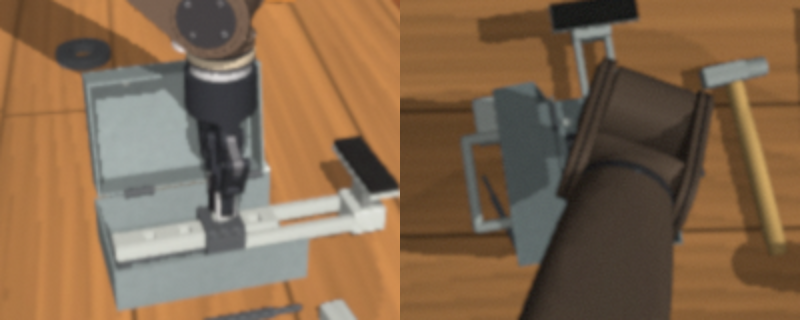

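The section has moved about 41 mm, and the TCP is back at its pin-home height of 59.2 mm (59.1 mm before the lift). The grip is 60 N, the cover is on its stop, and the hammer, punches and ring seen in this picture look undisturbed. I'll hand the job in.

```bash
python3 -c "
from plant import ctrl
print(ctrl.sign_off())"
```

```text
the job is handed in; nothing more can be done
None
```

I handed the job in with the cover open on its stop, the section about 41 mm out, the pin home by knob height, and the knob still gripped at 60 N; sign-off returned no verdict.

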